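Show the finish on a picket from the drying rack

TASK

A painted batten has been left lying across the top of the drying rack, over the three pickets: take it off and lay it flat on the table, painted side up, clear of the rack and everything else. Then draw the picket with the pointed head up out of its pins and tip it so that its painted face looks half upward, at about 45 degrees midway between upright and flat with the point still the higher end, and hold it still there in the air to be inspected, its lower end at least 10 cm above the table and touching nothing but the gripper. Finish while still holding it; leave the other two pickets standing in the rack and do not disturb the tin, the carton or the brush.

Things in the scene. Friction and masses are not known exactly. Their poses are not given: they have to be found in the camera images.
- rack: Fixed wooden drying rack, 100 mm deep (x), 500 long (y). Origin: centre of underside, on the table; +x away from the robot. Base 18 mm thick. Picket places at y = -110, 0, 110 mm, each between 4 dowel pins (10 mm thick, tops at z 80 mm, axes x = +-15, y = place +-17 mm): a 20 mm gap. End frames at y = +-235 to 250 mm, as deep as the rack, tops at z 235 mm.
- picket: Light-wood picket with POINTED head, 52 mm wide (y), 16 thick (x), 191 long (z), 70-130 g; edges parallel for 165 mm from the foot, then 45-degree slopes to the point. Starts upright in one of the 3 rack places, foot 18 mm above the table. Origin: centre of foot end; z to the point; +x out of its white crackle-painted face, which starts facing away from the robot.
- round_slat: Picket of the same size, material and painting with a half-round head (191 mm long). Stands upright in another of the three places and must stay there. Origin and axes as for the pointed one.
- square_slat: Picket of the same size, material and painting with a square-cut head (191 mm long). Stands upright in another of the three places and must stay there. Origin and axes as for the pointed one.
- batten: Straight light-wood batten, 44 mm wide (x), 560 long (y), 28 thick (z), 260-430 g, white paint on its top (+z). Starts lying along the rack on both end frames, over the pickets, underside 235 mm above the table. Origin: centre of its underside.
- tin: Closed round paint tin, 96 mm across, 101 mm high, standing on the table beyond the left (+y) end of the rack. Bystander. Origin: centre of its underside.
- carton: Blue carton, 45 mm (x) by 62 mm (y), 135 mm high, standing on the table beyond the right (-y) end of the rack. Bystander. Origin: centre of its underside.
- brush: Flat paint brush, 220 mm long, lying on the table beyond the rack, on the side away from the robot. Bystander. Origin: under its middle; x runs along it to the bristles.

How it is judged (in metres and radians):
On the way, in this order (a step that is already met when the one before it is completed fails the run):
1. the batten lies flat on the table, painted side up, clear of the rack, and has been let go (height (world z) of batten below 0.008 m and angle between batten's own z axis and vertical below 0.06 rad and contact force between batten and rack below 0.1 N and contact force between batten and the fingers below 0.1 N and linear speed of batten below 0.03 m/s), for 0.2 s.
2. the pointed picket has been drawn up out of its pins (height (world z) of picket above 0.083 m and contact force between picket and rack below 0.1 N and contact force between picket and the fingers above 0.5 N), for 0.1 s.
At the end, for the whole second after the job is handed in: Gripper holds the picket still, touching nothing else, foot over 100 mm up, painted face 30-60 deg from straight up, point end higher (30-60 deg). Batten flat on table, paint up, at rest, touching no rack or bystander. Other pickets upright; they, tin, carton, brush within 20 mm of start (contact force between picket and the fingers above 1 N and height (world z) of picket above 0.1 m and angle between picket's own x axis and vertical between 0.52 and 1.05 rad and angle between picket's own z axis and vertical between 0.52 and 1.05 rad and linear speed of each of picket, batten below 0.03 m/s and angular speed of picket below 0.2 rad/s and contact force between each of picket, batten and rack below 0.1 N and contact force between picket and batten below 0.1 N and contact force between picket and round_slat below 0.1 N and contact force between picket and square_slat below 0.1 N and contact force between each of picket, batten and tin below 0.1 N and contact force between each of picket, batten and carton below 0.1 N and contact force between each of picket, batten and brush below 0.1 N and height (world z) of batten below 0.008 m and angle between batten's own z axis and vertical below 0.06 rad and distance of each of round_slat, square_slat, tin, carton, brush from where it was at the start of the episode below 0.02 m and angle between each of round_slat, square_slat's own z axis and vertical below 0.15 rad); the arm keeps its last pose, push and grip.
It fails at once if another picket is pulled out of place or a bystander is moved more than 20 mm (distance of any of round_slat, square_slat, tin, carton, brush from where it was at the start of the episode above 0.02 m).
It fails at once if the batten or the picket is dropped or thrown (falls freely at more than 0.5 m/s) ((linear speed of batten above 0.5 m/s and contact force between batten and the fingers below 0.1 N) or (linear speed of picket above 0.5 m/s and contact force between picket and the fingers below 0.1 N)).
It also fails if it takes over 58 s, if anything falls off the work surface, if the arm or the gripper's body presses on something with over 40 N, if the wrist force passes 120 N, or if a joint passes its speed limit or range.

ROBOT

A 6-joint arm with a two-finger parallel gripper is mounted at the origin on the work surface. World frame = base frame: x ahead of the robot, y to its left, z up, the work surface at z = 0. Lengths are in mm, angles in degrees, forces in N, time in s.
With the tool pointing down it reaches from about 300 to 850 mm from the base axis. Payload 5.4 kg.
Tool frame: the origin (TCP) lies at the very end of the fingers, on their centre line; the grasp point (between the pads) lies bot.grip_point_offset behind it (bot.grip_point_offset is the distance from the TCP to the grasp point, in mm); z points along the fingers, y is the direction in which the jaws open and shut (so a half turn about z gives the same grasp; the last joint's range is limited). The gripper opens to 85 mm and grips with 20 to 120 N. Pads are 22 mm wide; open, the fingers measure 114 mm over their backs; the gripper's body (76 mm by 85 mm) begins 54 mm behind the grasp point. The pads swing forward as they close: fully open they stand 13 mm farther back than shut.
Start: joints at [-12.038, 9.076, 91.501, -0, 79.423, -12.038], TCP at [574.984, -0.018, 231.299] pointing down, gripper open.
Joint ranges: [-166.64, 166.64], [-54.1, 131.32], [10.49, 154.53], [-73.88, 253.88], [9.74, 151.15], [-171.62, 171.62]. Speed limits (degrees/s): [147.25, 147.25, 180, 180, 180, 180].

INTERFACE

Orientations are given as [roll, pitch, yaw] about the fixed x, y, z axes, in that order (R = Rz(yaw) Ry(pitch) Rx(roll)).
In Python, from bench import bot, vision gives the robot as it stands. The module is installed in compiled form; this text tells all that it offers.
- The arm moves only by the tool drive_tool, never from a script. Its argument "moves" is a list of rows, each an object of numbers: "dx", "dy", "dz": the shift along the world's x, y, z in cm; "wx", "wy", "wz": the turn, a rotation vector about the world's x, y, z in degrees; "claw": the opening, from 0 (shut) to 1 (fully open). In form: [{"dx": .., "dy": .., "dz": .., "wx": .., "wy": .., "wz": .., "claw": ..}, ...]. A call has 1 to 20 rows; each row shifts and turns the pose as measured when the row begins; what a row does not reach is not made up. A row lasts 1/8 s, in which the tool goes at most 62.5 mm and 10.7 degrees, less where a joint would pass 70% of its speed; a pose out of reach is approached as far as the arm can. A call is refused whole if a number of a shift passes 6.25 or a number of a turn 10.7, either way. A call with a gripper value outside its range is refused whole. The fingers move at their own pace and stop on an object; "squeeze" is the grip in N (left out, the last holds). Time passes only in rows, so rows that do not move let the fingers close. It gives the time, the measured TCP pose, the force and the opening at its end, in the units of the state.
- bot.observe(): the state, without advancing time (a new reading comes with each control period).
- vision.camera(name): name is "scene" or "side" or "wrist"; returns a dict with "pixels" (480x640x3 uint8, red, green, blue), "depth" (480x640 float32, mm along the optical axis (not along the pixel's ray), 0 where there is no reading), "mtx" (3x3 intrinsics, pixels), "k1" (the pictures are not rectified: a ray, as slopes to the right and down, at radius r is drawn at 1 + k1 r^2 times it, then the intrinsics apply), "R" (3x3) and "t" (3): a world point X has camera coordinates R X + t. Camera axes: x right, y down, z forward; pixel columns grow to the right and rows downward; lengths in mm; the calibration is good to about 2 mm. A picture is of the moment at which its call begins.
- bot.sign_off(): hands the job in, once; it reports no verdict.
The state is a dict: "time": time; "joint_positions": joint angles; "joint_vel": joint speeds; "joint_torque": joint torques, N m; "eef_pos": TCP position; "tool_rot": TCP orientation; "ft_force": force on the tool from outside, world axes, zero at the start; "torque": the same for the moment, N m; "gripper_width": finger opening in mm.
Only numpy, scipy, OpenCV 4.12 (cv2) and the standard library are available. Lean on these libraries where they do the work, as an engineer would, in place of code of your own. Each camera call takes 0.05 s, during which the arm holds its last target. There are 200 camera calls.

## Working session

There is one attempt and no reset: what is moved stays moved. The work goes in short steps, Python scripts to look and compute and a tool call to move; the robot and the scene stay as the last step left them, time stands still between calls to the robot, and variables do not carry over. Pictures are saved under pics/ and viewed, about 8 in all and at most 12, crops included, and the job is handed in when it is done.

Besides the shell and the picture viewer there is one more tool, called after "Request:" as name([rows], argument=value, ...), one row to a line, values as JSON. drive_tool: Moves the arm, as the interface text tells. Its arguments: {"type":"object","properties":{"moves":{"type":"array"},"squeeze":{"type":"number"}},"required":["moves"]}

```bash
mkdir -p pics; cat > h.py <<'E'
import numpy as np, cv2
from bench import bot, vision
def cam(n,save=None):
    c=vision.camera(n)
    if save: cv2.imwrite(f'pics/{save}.png',c['pixels'][:,:,::-1])
    return c
def cloud(c):
    "world points (480x640x3) from depth, nan where none"
    v,u=np.mgrid[0:480,0:640]
    p=np.stack([u,v],-1).reshape(-1,1,2).astype(np.float64)
    r=cv2.undistortPoints(p,c['mtx'],np.array([c['k1'],0,0,0.])).reshape(480,640,2)
    d=np.where(c['depth']>0,c['depth'],np.nan)
    X=np.dstack([r*d[...,None],d])
    return (X-c['t'])@c['R']
E
python3 - <<'E'
from h import *
a=cam('scene','s1');b=cam('side','d1')
np.savez('c1.npz',s=cloud(a),sp=a['pixels'],d=cloud(b),dp=b['pixels'])
for c in(a,b):print(-c['R'].T@c['t'],c['R'][2],c['k1'])
s=bot.observe();print(s['time'],s['eef_pos'],s['tool_rot'],s['ft_force'],s['gripper_width'],bot.grip_point_offset)
cv2.imwrite('pics/both1.png',cv2.resize(np.vstack([a['pixels'],b['pixels']])[:,:,::-1],(400,600)) )
E
```

```text
[1438.15807466 -149.5676049  1424.63569431] [-0.50486323  0.10118137 -0.85724877] -0.04782265619862898
[ 870.22550035  356.76629869 1174.65841351] [-0.16789561 -0.30736789 -0.93666218] 0.04227944933608644
0.1 [5.74467979e+02 9.63338108e-02 2.30409987e+02] [-1.79904100e+02 -2.22859708e-02  8.99987976e+01] [-0.3124889  -0.35833774 -0.43947926] 85.21578801986917 18.700000000000003
```

View pics/s1.png

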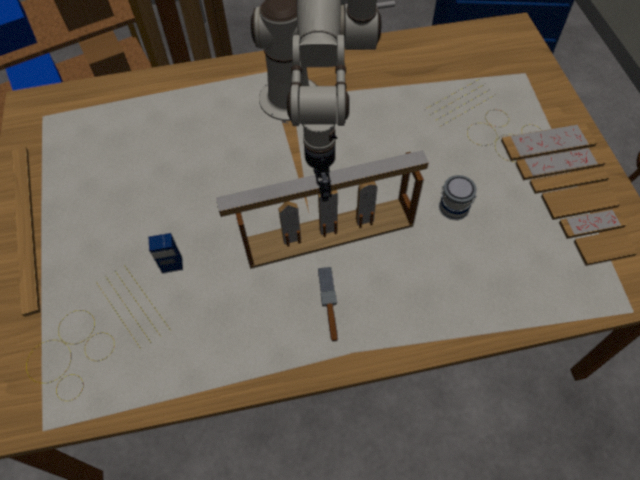

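View pics/d1.png

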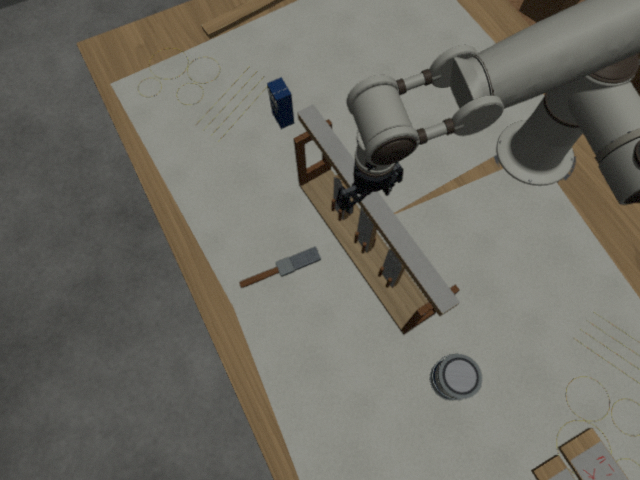

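Both views show the rack with its batten (scene: from (220,203) to (427,162)), three pickets near (290,222), (329,213) and (367,204), the carton at (165,252), the tin at (458,197) and the brush at (328,300). I'll zoom in on the heads and measure from depth.

```bash
python3 - <<'E'
from h import *
z=np.load('c1.npz');S,P,D,Q=z['s'],z['sp'],z['d'],z['dp']
cv2.imwrite('pics/zoom1.png',cv2.resize(P[145:275,205:440,::-1],None,fx=3.4,fy=3.4,interpolation=cv2.INTER_CUBIC))
def rect(X,m,n):
    X=X[m];X=X[np.isfinite(X).all(1)]
    (c,s,a)=cv2.minAreaRect(X[:,:2].astype(np.float32));print(n,len(X),np.round(c),np.round(s),round(a,1),'z',np.round(np.percentile(X[:,2],[5,50,95])))
for nm,X in(('scene',S),('side',D)):
    zz=X[...,2]
    m=(zz>252)&(zz<275)&(X[...,0]>350)&(X[...,0]<900)&(abs(X[...,1])<450)
    m=cv2.morphologyEx(m.astype(np.uint8),cv2.MORPH_OPEN,np.ones((3,3)))
    k,l=cv2.connectedComponents(m)
    for i in range(1,k):
        if (l==i).sum()>60: rect(X,l==i,nm+' batten')
    m=(zz>12)&(zz<30)&(X[...,0]>350)&(X[...,0]<1100)&(abs(X[...,1])<700)
    m=cv2.morphologyEx(m.astype(np.uint8),cv2.MORPH_OPEN,np.ones((3,3)))
    k,l=cv2.connectedComponents(m)
    for i in range(1,k):
        if (l==i).sum()>80: rect(X,l==i,nm+' low')
    m=(zz>90)&(zz<145)&(abs(X[...,1])>250)&(X[...,0]>350)&(X[...,0]<1000)
    k,l=cv2.connectedComponents(m.astype(np.uint8))
    for i in range(1,k):
        if (l==i).sum()>60: rect(X,l==i,nm+' bystander')
    m=(zz>95)&(zz<208)&(abs(X[...,1])<220)&(X[...,0]>400)&(X[...,0]<900)&(np.abs(X[...,0]-620)<150)
    k,l=cv2.connectedComponents(m.astype(np.uint8))
    for i in range(1,k):
        if (l==i).sum()>60: rect(X,l==i,nm+' picket')
E
```

```text
scene batten 1574 [562. 159.] [ 51. 270.] 4.1 z [256. 263. 268.]
scene batten 1656 [ 581. -137.] [ 53. 261.] 3.3 z [256. 263. 268.]
scene low 279 [393. 674.] [86. 51.] 0.2 z [14. 20. 26.]
scene low 215 [480. 679.] [41. 74.] 89.8 z [14. 20. 25.]
scene low 93 [551. 686.] [47. 27.] 0.5 z [13. 19. 26.]
scene low 3533 [577.  21.] [105. 477.] 4.4 z [13. 18. 24.]
scene low 741 [803. -25.] [ 42. 221.] 86.0 z [14. 18. 24.]
scene bystander 92 [523. 255.] [26. 17.] 36.8 z [ 94. 118. 142.]
scene bystander 725 [565. 414.] [94. 98.] 73.3 z [ 96. 101. 107.]
scene bystander 93 [599. 261.] [28. 15.] 32.9 z [ 94. 117. 142.]
scene bystander 562 [ 584. -444.] [54. 62.] 0.7 z [ 95. 132. 138.]
scene picket 480 [570. 133.] [22. 54.] 0.2 z [102. 157. 204.]
scene picket 405 [580.  20.] [53. 22.] 88.2 z [101. 150. 199.]
scene picket 493 [586. -90.] [25. 52.] 0.5 z [102. 159. 202.]
scene picket 90 [ 644. -215.] [ 8. 11.] 9.5 z [102. 159. 205.]
side batten 1675 [ 582. -157.] [ 48. 230.] 3.8 z [259. 264. 267.]
side batten 3046 [562. 142.] [ 46. 294.] 3.9 z [259. 264. 267.]
side low 4523 [576.  15.] [104. 471.] 4.4 z [15. 19. 23.]
side low 920 [802. -29.] [ 43. 219.] 85.2 z [14. 19. 23.]
side low 940 [392. 675.] [83. 51.] 0.4 z [15. 19. 23.]
side low 588 [479. 678.] [41. 72.] 88.0 z [15. 19. 22.]
side bystander 566 [ 585. -446.] [70. 47.] 89.3 z [ 96. 133. 139.]
side bystander 1531 [565. 413.] [95. 94.] 11.6 z [ 98. 101. 105.]
side picket 215 [ 634. -214.] [ 9. 24.] 84.2 z [102. 157. 203.]
side picket 139 [590. -97.] [ 9. 46.] 4.9 z [109. 175. 201.]
side picket 370 [583.  20.] [17. 55.] 22.6 z [101. 153. 202.]
side picket 342 [572. 132.] [15. 54.] 17.0 z [101. 152. 197.]
```

View pics/zoom1.png

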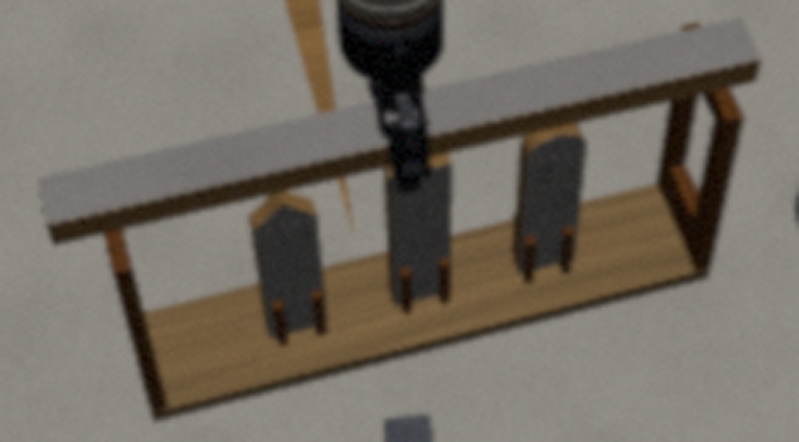

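The pointed picket is the −y one, with its apex at zoom (287,205). The centre one is square and the +y one is round. The open fingers already straddle the batten, which is centred at about (571, 10), top z 263, yaw +3.8°. I'll align, rise 8 mm so the fingertips won't reach the table later, and close.

Request:
drive_tool([
  {"dx": -0.3,"dy": 1.0,"dz": 0.8,"wz": 3.8,"claw": 1},
  {"claw": 1},
  {"claw": 0.3},
  {"claw": 0.3},
  {"claw": 0.3},
  {"claw": 0.3},
  {"claw": 0.3},
  {"claw": 0.3},
], squeeze=70)

```text
validation failed for argument at $.mo...
```

Request:
drive_tool([
  {"dx": -0.3,"dy": 1.0,"dz": 0.8,"wx": 0,"wy": 0,"wz": 3.8,"claw": 1},
  {"dx": 0,"dy": 0,"dz": 0,"wx": 0,"wy": 0,"wz": 0,"claw": 1},
  {"dx": 0,"dy": 0,"dz": 0,"wx": 0,"wy": 0,"wz": 0,"claw": 0.3},
  {"dx": 0,"dy": 0,"dz": 0,"wx": 0,"wy": 0,"wz": 0,"claw": 0.3},
  {"dx": 0,"dy": 0,"dz": 0,"wx": 0,"wy": 0,"wz": 0,"claw": 0.3},
  {"dx": 0,"dy": 0,"dz": 0,"wx": 0,"wy": 0,"wz": 0,"claw": 0.3},
  {"dx": 0,"dy": 0,"dz": 0,"wx": 0,"wy": 0,"wz": 0,"claw": 0.3},
], squeeze=70)

```text
time: 0.98
eef_pos: [570.6, 9.6, 236.4]
tool_rot: [-179.7, -0.1, 93.7]
ft_force: [0.0, 0.0, 0.5]
gripper_width: 42.8
```

The grip stopped at 42.8 mm, which matches the batten's width. Now I'll lift gently.

Request:
drive_tool([
  {"dx": 0,"dy": 0,"dz": 0.5,"wx": 0,"wy": 0,"wz": 0,"claw": 0.3},
  {"dx": 0,"dy": 0,"dz": 1,"wx": 0,"wy": 0,"wz": 0,"claw": 0.3},
  {"dx": 0,"dy": 0,"dz": 1.5,"wx": 0,"wy": 0,"wz": 0,"claw": 0.3},
  {"dx": 0,"dy": 0,"dz": 1.5,"wx": 0,"wy": 0,"wz": 0,"claw": 0.3},
  {"dx": 0,"dy": 0,"dz": 1,"wx": 0,"wy": 0,"wz": 0,"claw": 0.3},
  {"dx": 0,"dy": 0,"dz": 0,"wx": 0,"wy": 0,"wz": 0,"claw": 0.3},
])

```text
time: 1.72
eef_pos: [569.9, 9.5, 294.5]
tool_rot: [-179.6, -0.1, 93.7]
ft_force: [0.0, -0.4, -3.1]
gripper_width: 43.0
```

```bash
python3 - <<'E'
from h import *
b=cam('side','d2');s=bot.observe();print(s['torque'],s['ft_force'])
X=cloud(b);m=(X[...,2]>285)&(X[...,2]<330)&(X[...,0]>520)&(X[...,0]<620)&(abs(X[...,1])<300)&(abs(X[...,1]-10)>90)
X=X[m];A=np.c_[X[:,:2]-[571,10],np.ones(len(X))];print(np.linalg.lstsq(A,X[:,2],rcond=None)[0],X[:,1].min(),X[:,1].max())
E
```

```text
[-0.05321619 -0.02374381 -0.01860695] [-0.07968047 -0.63856081 -3.423968  ]
[-2.00823493e-01 -1.34101070e-02  3.20624492e+02] -271.0276745768539 289.3884785413941
```

It's held nearly level (0.8°). Next I'll move it back toward the robot.

Request:
drive_tool([
  {"dx": -1,"dy": 0,"dz": 0,"wx": 0.7,"wy": 0,"wz": -1.5,"claw": 0.3},
  {"dx": -2,"dy": 0,"dz": 0,"wx": 0,"wy": 0,"wz": -1,"claw": 0.3},
  {"dx": -3,"dy": 0,"dz": 0,"wx": 0,"wy": 0,"wz": -1,"claw": 0.3},
  {"dx": -3,"dy": 0,"dz": 0,"wx": 0,"wy": 0,"wz": 0,"claw": 0.3},
  {"dx": -3,"dy": 0,"dz": 0,"wx": 0,"wy": 0,"wz": 0,"claw": 0.3},
  {"dx": -3,"dy": 0,"dz": 0,"wx": 0,"wy": 0,"wz": 0,"claw": 0.3},
  {"dx": -2,"dy": 0,"dz": 0,"wx": 0,"wy": 0,"wz": 0,"claw": 0.3},
  {"dx": -1,"dy": 0,"dz": 0,"wx": 0,"wy": 0,"wz": 0,"claw": 0.3},
  {"dx": 0,"dy": 0,"dz": -1,"wx": 0,"wy": 0,"wz": 0,"claw": 0.3},
  {"dx": 0,"dy": 0,"dz": -2,"wx": 0,"wy": 0,"wz": 0,"claw": 0.3},
  {"dx": 0,"dy": 0,"dz": -3,"wx": 0,"wy": 0,"wz": 0,"claw": 0.3},
  {"dx": 0,"dy": 0,"dz": -4,"wx": 0,"wy": 0,"wz": 0,"claw": 0.3},
  {"dx": 0,"dy": 0,"dz": -4,"wx": 0,"wy": 0,"wz": 0,"claw": 0.3},
  {"dx": 0,"dy": 0,"dz": -4,"wx": 0,"wy": 0,"wz": 0,"claw": 0.3},
  {"dx": 0,"dy": 0,"dz": -3,"wx": 0,"wy": 0,"wz": 0,"claw": 0.3},
  {"dx": 0,"dy": 0,"dz": -2,"wx": 0,"wy": 0,"wz": 0,"claw": 0.3},
  {"dx": 0,"dy": 0,"dz": -1,"wx": 0,"wy": 0,"wz": 0,"claw": 0.3},
  {"dx": 0,"dy": 0,"dz": 0,"wx": 0,"wy": 0,"wz": 0,"claw": 0.3},
])

```text
time: 4.03
eef_pos: [377.6, 11.4, 34.5]
tool_rot: [-178.9, -1.2, 89.4]
ft_force: [0.9, 0.8, -3.4]
gripper_width: 43.1
```

```bash
python3 - <<'E'
from h import *
b=cam('side','d3');s=bot.observe();print(s['torque'],s['ft_force'])
X=cloud(b);m=(X[...,2]>60)&(X[...,2]<110)&(X[...,0]>360)&(X[...,0]<440)&(abs(X[...,1])<310)&(abs(X[...,1]-10)>90)
X=X[m];A=np.c_[X[:,1]-10,np.ones(len(X))];print(np.linalg.lstsq(A,X[:,2],rcond=None)[0],X[:,1].min(),X[:,1].max(),X[:,0].min(),X[:,0].max())
E
```

```text
[-0.01275004 -0.02062672 -0.06989155] [-0.95049445 -0.20113709 -3.12620212]
[1.36996164e-02 6.34614812e+01] -264.40371874275377 291.4789776891956 360.14153699847805 407.38036616129654
```

Request:
drive_tool([
  {"dx": 0,"dy": 0,"dz": -0.8,"wx": -0.4,"wy": -0.7,"wz": 0,"claw": 0.3},
  {"dx": 0,"dy": 0,"dz": -0.8,"wx": 0,"wy": 0,"wz": 0,"claw": 0.3},
  {"dx": 0,"dy": 0,"dz": -0.7,"wx": 0,"wy": 0,"wz": 0,"claw": 0.3},
  {"dx": 0,"dy": 0,"dz": -0.2,"wx": 0,"wy": 0,"wz": 0,"claw": 0.3},
  {"dx": 0,"dy": 0,"dz": 0,"wx": 0,"wy": 0,"wz": 0,"claw": 0.3},
])

```text
time: 4.7
eef_pos: [380.2, 10.6, 10.3]
tool_rot: [180.0, -0.7, 89.4]
ft_force: [0.3, -0.7, -3.9]
gripper_width: 42.8
```

```bash
python3 - <<'E'
from h import *
b=cam('side','d4');s=bot.observe();print(s['torque'],s['ft_force'],s['eef_pos'],s['tool_rot'])
X=cloud(b)
for lo,hi in((-250,-80),(100,280)):
  m=(X[...,2]>18)&(X[...,2]<70)&(X[...,0]>340)&(X[...,0]<440)&(X[...,1]>lo)&(X[...,1]<hi)
  Y=X[m];print(len(Y),np.median(Y,0),np.percentile(Y[:,0],[2,98]))
E
```

```text
[-0.0243234  -0.01326954  0.05176293] [ 0.95449668  0.73428505 -3.15631608] [380.23744789  10.61423588  10.34582677] [179.95712156  -0.70129584  89.38069326]
962 [ 382.37976098 -162.3887461    35.56780189] [357.87076488 401.6209243 ]
1377 [388.02698266 194.18077101  39.59090362] [362.35530884 406.52465313]
```

Request:
drive_tool([
  {"dx": 0,"dy": 0,"dz": -0.4,"wx": -0.6,"wy": 0,"wz": 0,"claw": 0.3},
  {"dx": 0,"dy": 0,"dz": -0.2,"wx": 0,"wy": 0,"wz": 0,"claw": 0.3},
  {"dx": 0,"dy": 0,"dz": -0.1,"wx": 0,"wy": 0,"wz": 0,"claw": 0.3},
  {"dx": 0,"dy": 0,"dz": 0,"wx": 0,"wy": 0,"wz": 0,"claw": 0.3},
])

```text
time: 5.25
eef_pos: [380.7, 10.5, 3.2]
tool_rot: [179.9, -0.0, 89.4]
ft_force: [0.7, -0.3, -2.9]
gripper_width: 42.6
```

Request:
drive_tool([
  {"dx": 0,"dy": 0,"dz": -0.15,"wx": 0,"wy": 0,"wz": 0,"claw": 0.3},
  {"dx": 0,"dy": 0,"dz": 0,"wx": 0,"wy": 0,"wz": 0,"claw": 0.3},
])

```text
time: 5.5
eef_pos: [380.8, 10.5, 1.7]
tool_rot: [179.9, -0.0, 89.4]
ft_force: [-0.3, 0.7, -2.8]
gripper_width: 43.1
```

Request:
drive_tool([
  {"dx": 0,"dy": 0,"dz": -0.05,"wx": 0,"wy": 0,"wz": 0,"claw": 0.3},
  {"dx": 0,"dy": 0,"dz": 0,"wx": 0,"wy": 0,"wz": 0,"claw": 0.7},
  {"dx": 0,"dy": 0,"dz": 0,"wx": 0,"wy": 0,"wz": 0,"claw": 1},
  {"dx": 0,"dy": 0,"dz": 0,"wx": 0,"wy": 0,"wz": 0,"claw": 1},
  {"dx": 0,"dy": 0,"dz": 0,"wx": 0,"wy": 0,"wz": 0,"claw": 1},
  {"dx": 0,"dy": 0,"dz": 0,"wx": 0,"wy": 0,"wz": 0,"claw": 1},
])

```text
time: 6.25
eef_pos: [382.4, 10.0, 2.4]
tool_rot: [179.7, 0.0, 89.4]
ft_force: [-0.4, -0.6, -0.2]
gripper_width: 85.4
```

Request:
drive_tool([
  {"dx": 0,"dy": 0,"dz": 1,"wx": 0,"wy": 0,"wz": 0,"claw": 1},
  {"dx": 0,"dy": 0,"dz": 3,"wx": 0,"wy": 0,"wz": 0,"claw": 1},
  {"dx": 0,"dy": 0,"dz": 5,"wx": 0,"wy": 0,"wz": 0,"claw": 1},
  {"dx": 0,"dy": 0,"dz": 5,"wx": 0,"wy": 0,"wz": 0,"claw": 1},
  {"dx": 0,"dy": 0,"dz": 5,"wx": 0,"wy": 0,"wz": 0,"claw": 1},
  {"dx": 0,"dy": 0,"dz": 5,"wx": 0,"wy": 0,"wz": 0,"claw": 1},
  {"dx": 0,"dy": 0,"dz": 4,"wx": 0,"wy": 0,"wz": 0,"claw": 1},
  {"dx": 0,"dy": 0,"dz": 1,"wx": 0,"wy": 0,"wz": 0,"claw": 1},
  {"dx": 0,"dy": 0,"dz": 0,"wx": 0,"wy": 0,"wz": 0,"claw": 1},
])

```text
time: 7.38
eef_pos: [378.3, 11.2, 305.4]
tool_rot: [179.6, 0.0, 89.4]
ft_force: [-0.9, -0.5, -0.0]
gripper_width: 85.2
```

```bash
python3 - <<'E'
from h import *
a=cam('scene','s5');b=cam('side','d5');s=bot.observe();print(s['eef_pos'],s['tool_rot'],s['ft_force'])
cv2.imwrite('pics/zoom5.png',cv2.resize(np.hstack([a['pixels'][120:300,150:440,::-1],b['pixels'][80:380:,230:520][60:240,:,::-1]]),(800,248)))
for n,c in(('scene',a),('side',b)):
  X=cloud(c)
  for lo,hi in((-250,-80),(100,280)):
    m=(X[...,2]>15)&(X[...,2]<50)&(X[...,0]>340)&(X[...,0]<440)&(X[...,1]>lo)&(X[...,1]<hi)
    Y=X[m];
    if len(Y):print(n,'batten',len(Y),np.median(Y,0),np.percentile(Y[:,0],[2,98]))
  for y0 in(-90,20,130):
    for z0,z1 in((100,140),(140,180),(180,203),(203,216)):
      m=(X[...,2]>z0)&(X[...,2]<z1)&(abs(X[...,1]-y0)<45)&(X[...,0]>530)&(X[...,0]<640)
      Y=X[m]
      if len(Y)>5: print(n,y0,z0,len(Y),'x',np.round(np.percentile(Y[:,0],[5,50,95]),1),'y',np.round(np.percentile(Y[:,1],[2,50,98]),1),'z',round(Y[:,2].max()))
E
```

```text
[377.80865965  11.35967211 304.12298262] [1.79713230e+02 8.36968742e-03 8.93796696e+01] [-0.08244512  0.93024377 -0.88630432]
scene batten 745 [ 384.44644638 -161.41150033   27.75310535] [358.32222731 406.17063904]
scene batten 769 [389.57256759 189.13204249  28.16002144] [363.22444351 410.39199926]
scene -90 100 156 x [589.3 593.  596.4] y [-115.6  -90.4  -64.8] z 140
scene -90 140 161 x [588.3 592.8 596.6] y [-115.8  -89.4  -64.7] z 180
scene -90 180 132 x [578.7 591.3 596.1] y [-114.6  -93.   -66.4] z 203
scene -90 203 28 x [578.4 586.4 594.4] y [-97.5 -90.5 -83.1] z 211
scene 20 100 150 x [579.7 584.2 587.7] y [-5.2 18.9 45.2] z 140
scene 20 140 161 x [578.7 584.  587.7] y [-5.7 19.3 45.3] z 180
scene 20 180 98 x [575.5 584.4 587.7] y [-5.6 20.1 44.5] z 203
scene 20 203 121 x [567.5 578.1 587.5] y [-4.7 18.5 45.1] z 215
scene 130 100 154 x [567.4 574.7 578.5] y [106.6 130.5 158. ] z 140
scene 130 140 157 x [569.1 574.4 578.8] y [107.  131.2 157.6] z 180
scene 130 180 122 x [562.8 573.8 578.7] y [107.3 128.4 157.5] z 203
scene 130 203 72 x [560.5 569.  577.2] y [115.1 131.5 150.8]
[... 275 characters left out ...]
9 592.8 595.5] y [-117.9  -83.2  -67.2] z 180
side -90 180 144 x [577.8 587.8 594.1] y [-117.9  -83.6  -68.4] z 203
side -90 203 38 x [577.1 585.3 593.1] y [-99.6 -92.  -85.7] z 213
side 20 100 126 x [567.6 583.7 586.5] y [-6.1 26.2 43.3] z 140
side 20 140 136 x [569.2 583.8 586.5] y [-7.  25.8 44. ] z 180
side 20 180 91 x [568.9 584.1 586.5] y [-5.5 26.3 44.1] z 203
side 20 203 192 x [567.  575.9 585. ] y [-7.1 18.3 43.6] z 214
side 130 100 123 x [560.6 572.7 575.2] y [107.1 137.1 156.6] z 140
side 130 140 132 x [562.8 572.9 575.2] y [106.3 134.9 156.5] z 180
side 130 180 124 x [558.5 571.7 575.1] y [106.8 139.4 155.8] z 203
side 130 203 116 x [558.1 565.9 573.6] y [113.9 131.4 148.1] z 214
```

The batten is flat (top z 28, x 358–410) and clear of the rack. The −y picket tapers to a point, so it's confirmed; its centre is about (585.5, −91), yaw 4.3°. I'll move above it.

Request:
drive_tool([
  {"dx": 1.5,"dy": -0.7,"dz": 0,"wx": 0,"wy": 0,"wz": 1.5,"claw": 1},
  {"dx": 4,"dy": -2,"dz": 0,"wx": 0,"wy": 0,"wz": 1.5,"claw": 1},
  {"dx": 5,"dy": -2.5,"dz": 0,"wx": 0,"wy": 0,"wz": 1,"claw": 1},
  {"dx": 5,"dy": -2.5,"dz": 0,"wx": 0,"wy": 0,"wz": 0.5,"claw": 1},
  {"dx": 3,"dy": -1.5,"dz": 0,"wx": 0,"wy": 0,"wz": 0,"claw": 1},
  {"dx": 1,"dy": -0.4,"dz": 0,"wx": 0,"wy": 0,"wz": 0,"claw": 1},
  {"dx": 0,"dy": 0,"dz": 0,"wx": 0,"wy": 0,"wz": 0,"claw": 1},
  {"dx": 0,"dy": 0,"dz": 0,"wx": 0,"wy": 0,"wz": 0,"claw": 1},
])

```text
time: 8.48
eef_pos: [571.2, -84.5, 288.2]
tool_rot: [-178.9, -0.6, 94.1]
ft_force: [0.2, 0.6, -0.9]
gripper_width: 85.4
```

Request:
drive_tool([
  {"dx": 1.4,"dy": -0.65,"dz": 0,"wx": -0.6,"wy": -1.1,"wz": 0.2,"claw": 1},
  {"dx": 0,"dy": 0,"dz": 0,"wx": 0,"wy": 0,"wz": 0,"claw": 1},
  {"dx": 0,"dy": 0,"dz": -1,"wx": 0,"wy": 0,"wz": 0,"claw": 1},
  {"dx": 0,"dy": 0,"dz": -2,"wx": 0,"wy": 0,"wz": 0,"claw": 1},
  {"dx": 0,"dy": 0,"dz": -1.5,"wx": 0,"wy": 0,"wz": 0,"claw": 1},
  {"dx": 0,"dy": 0,"dz": -1,"wx": 0,"wy": 0,"wz": 0,"claw": 1},
  {"dx": 0,"dy": 0,"dz": 0,"wx": 0,"wy": 0,"wz": 0,"claw": 1},
])

```text
time: 9.35
eef_pos: [584.4, -90.0, 231.1]
tool_rot: [179.9, 0.1, 94.4]
ft_force: [0.1, -1.2, 0.5]
gripper_width: 85.6
```

Good alignment. I'll descend about 80 mm to TCP z ≈ 151.

Request:
drive_tool([
  {"dx": 0.1,"dy": -0.1,"dz": -1,"wx": 0,"wy": 0,"wz": 0,"claw": 1},
  {"dx": 0,"dy": 0,"dz": -1.5,"wx": 0,"wy": 0,"wz": 0,"claw": 1},
  {"dx": 0,"dy": 0,"dz": -1.5,"wx": 0,"wy": 0,"wz": 0,"claw": 1},
  {"dx": 0,"dy": 0,"dz": -1.5,"wx": 0,"wy": 0,"wz": 0,"claw": 1},
  {"dx": 0,"dy": 0,"dz": -1,"wx": 0,"wy": 0,"wz": 0,"claw": 1},
  {"dx": 0,"dy": 0,"dz": -0.5,"wx": 0,"wy": 0,"wz": 0,"claw": 1},
  {"dx": 0,"dy": 0,"dz": 0,"wx": 0,"wy": 0,"wz": 0,"claw": 1},
])

```text
time: 10.22
eef_pos: [585.5, -91.1, 156.4]
tool_rot: [179.9, 0.1, 94.4]
ft_force: [-0.7, 0.5, -0.5]
gripper_width: 85.5
```

Request:
drive_tool([
  {"dx": 0,"dy": 0,"dz": -0.4,"wx": 0,"wy": 0,"wz": 0,"claw": 1},
  {"dx": 0,"dy": 0,"dz": 0,"wx": 0,"wy": 0,"wz": 0,"claw": 0.5},
  {"dx": 0,"dy": 0,"dz": 0,"wx": 0,"wy": 0,"wz": 0,"claw": 0.3},
  {"dx": 0,"dy": 0,"dz": 0,"wx": 0,"wy": 0,"wz": 0,"claw": 0},
  {"dx": 0,"dy": 0,"dz": 0,"wx": 0,"wy": 0,"wz": 0,"claw": 0},
  {"dx": 0,"dy": 0,"dz": 0,"wx": 0,"wy": 0,"wz": 0,"claw": 0},
  {"dx": 0,"dy": 0,"dz": 0,"wx": 0,"wy": 0,"wz": 0,"claw": 0},
], squeeze=50)

```text
time: 11.1
eef_pos: [585.7, -91.5, 154.1]
tool_rot: [179.9, 0.2, 94.4]
ft_force: [-0.6, -0.2, 0.6]
gripper_width: 15.7
```

Gripped at 15.7 mm, the picket's thickness. Now I'll draw it up.

Request:
drive_tool([
  {"dx": 0,"dy": 0,"dz": 0.5,"wx": 0,"wy": 0,"wz": 0,"claw": 0},
  {"dx": 0,"dy": 0,"dz": 1,"wx": 0,"wy": 0,"wz": 0,"claw": 0},
  {"dx": 0,"dy": 0,"dz": 1.5,"wx": 0,"wy": 0,"wz": 0,"claw": 0},
  {"dx": 0,"dy": 0,"dz": 2,"wx": 0,"wy": 0,"wz": 0,"claw": 0},
  {"dx": 0,"dy": 0,"dz": 2,"wx": 0,"wy": 0,"wz": 0,"claw": 0},
  {"dx": 0,"dy": 0,"dz": 2,"wx": 0,"wy": 0,"wz": 0,"claw": 0},
  {"dx": 0,"dy": 0,"dz": 2,"wx": 0,"wy": 0,"wz": 0,"claw": 0},
  {"dx": 0,"dy": 0,"dz": 2,"wx": 0,"wy": 0,"wz": 0,"claw": 0},
  {"dx": 0,"dy": 0,"dz": 2,"wx": 0,"wy": 0,"wz": 0,"claw": 0},
  {"dx": 0,"dy": 0,"dz": 2,"wx": 0,"wy": 0,"wz": 0,"claw": 0},
  {"dx": 0,"dy": 0,"dz": 2,"wx": 0,"wy": 0,"wz": 0,"claw": 0},
  {"dx": 0,"dy": 0,"dz": 1,"wx": 0,"wy": 0,"wz": 0,"claw": 0},
  {"dx": 0,"dy": 0,"dz": 0,"wx": 0,"wy": 0,"wz": 0,"claw": 0},
])

```text
time: 12.72
eef_pos: [587.4, -91.3, 373.5]
tool_rot: [179.0, 0.5, 94.4]
ft_force: [0.8, -0.4, -1.7]
gripper_width: 15.5
```

Foot at about z 237. I'll tip −45° about the rack's y axis so the tool points forward and down.

Request:
drive_tool([
  {"dx": 0,"dy": 0,"dz": 0,"wx": 0.2,"wy": -2,"wz": 0,"claw": 0},
  {"dx": 0,"dy": 0,"dz": 0,"wx": 0.3,"wy": -4,"wz": 0,"claw": 0},
  {"dx": 0,"dy": 0,"dz": 0,"wx": 0.4,"wy": -5,"wz": 0,"claw": 0},
  {"dx": 0,"dy": 0,"dz": 0,"wx": 0.4,"wy": -5,"wz": 0,"claw": 0},
  {"dx": 0,"dy": 0,"dz": 0,"wx": 0.4,"wy": -5,"wz": 0,"claw": 0},
  {"dx": 0,"dy": 0,"dz": 0,"wx": 0.4,"wy": -5,"wz": 0,"claw": 0},
  {"dx": 0,"dy": 0,"dz": 0,"wx": 0.4,"wy": -5,"wz": 0,"claw": 0},
  {"dx": 0,"dy": 0,"dz": 0,"wx": 0.3,"wy": -4,"wz": 0,"claw": 0},
  {"dx": 0,"dy": 0,"dz": 0,"wx": 0.2,"wy": -2,"wz": 0,"claw": 0},
  {"dx": 0,"dy": 0,"dz": 0,"wx": 0,"wy": 0,"wz": 0,"claw": 0},
  {"dx": 0,"dy": 0,"dz": 0,"wx": 0,"wy": 0,"wz": 0,"claw": 0},
])

```text
time: 14.1
eef_pos: [581.3, -89.8, 360.3]
tool_rot: [141.2, -0.1, 94.0]
ft_force: [0.2, 0.1, -2.0]
gripper_width: 15.4
```

Request:
drive_tool([
  {"dx": 0,"dy": 0,"dz": 0.5,"wx": 0.2,"wy": -3,"wz": 0,"claw": 0},
  {"dx": 0,"dy": 0,"dz": 0.5,"wx": 0.2,"wy": -3,"wz": 0,"claw": 0},
  {"dx": 0,"dy": 0,"dz": 0,"wx": 0,"wy": 0,"wz": 0,"claw": 0},
  {"dx": 0,"dy": 0,"dz": 0,"wx": 0,"wy": 0,"wz": 0,"claw": 0},
  {"dx": 0,"dy": 0,"dz": 0,"wx": 0,"wy": 0,"wz": 0,"claw": 0},
  {"dx": 0,"dy": 0,"dz": 0,"wx": 0,"wy": 0,"wz": 0,"claw": 0},
])

```text
time: 14.85
eef_pos: [582.2, -89.5, 370.7]
tool_rot: [135.2, -0.1, 94.0]
ft_force: [-1.0, 0.3, -0.5]
gripper_width: 15.4
```

```bash
python3 - <<'E'
from h import *
a=cam('scene','s9');b=cam('side','d9');s=bot.observe();print(s['time'],s['eef_pos'],s['tool_rot'],s['ft_force'],np.abs(s['joint_vel']).max())
for n,c in(('scene',a),('side',b)):
  X=cloud(c);x,y,z=np.moveaxis(X,-1,0)
  m=(z>225)&(z<400)&(abs(y+85)<32)&(x>595)&(x<700)
  Y=X[m];U,S,V=np.linalg.svd(Y-Y.mean(0),full_matrices=0);print(n,len(Y),'normal',V[2],'rms',S[2]/len(Y)**.5,'zmin',Y[:,2].min(),'xmax',Y[:,0].max())
  for nm,m in(('batten',(z>15)&(z<50)&(x>340)&(x<440)&(abs(y)<330)),('tin',(z>90)&(z<115)&(abs(y-414)<80)&(abs(x-565)<80)),('carton',(z>120)&(z<145)&(abs(y+445)<60)&(abs(x-584)<60)),('sq',(z>203)&(z<220)&(abs(y-20)<45)&(abs(x-580)<40)),('rd',(z>203)&(z<220)&(abs(y-130)<45)&(abs(x-570)<40)),('brush',(z>12)&(z<30)&(abs(y+27)<140)&(abs(x-803)<60))):
    if m.sum()>5: print(nm,np.round(np.median(X[m],0)),np.round(X[m][:,:2].min(0)),np.round(X[m][:,:2].max(0)))
E
```

```text
14.95 [582.1764281  -89.54365995 370.73547013] [ 1.35169576e+02 -5.82127983e-02  9.40337391e+01] [ 0.7152991   0.00654643 -1.1572215 ] 0.11304697693635365
scene 1152 normal [-0.71863425 -0.04489406 -0.69393756] rms 3.016268436231878 zmin 272.89518394285534 xmax 688.3453893772596
batten [388.  45.  28.] [ 356. -267.] [412. 293.]
tin [567. 412. 102.] [515. 366.] [613. 462.]
carton [ 589. -443.  134.] [ 561. -474.] [ 611. -414.]
sq [578.  19. 209.] [564.  -6.] [588.  46.]
rd [569. 133. 207.] [558. 115.] [577. 151.]
brush [791. -26.  18.] [744. -46.] [863.  -2.]
side 1409 normal [-0.70449053 -0.13601011 -0.69655893] rms 2.958746980299393 zmin 273.63592607222506 xmax 685.2846907985811
batten [385.  41.  29.] [ 355. -271.] [410. 291.]
tin [565. 414. 101.] [515. 366.] [612. 462.]
carton [ 586. -441.  135.] [ 561. -480.] [ 608. -412.]
sq [577.  18. 210.] [565.  -9.] [587.  44.]
rd [566. 132. 207.] [557. 113.] [574. 148.]
brush [788. -28.  19.] [743. -49.] [862.  -4.]
```

View pics/s9.png

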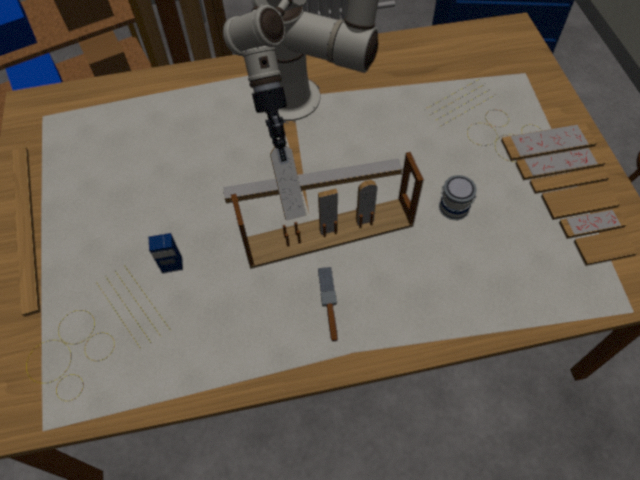

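The picture shows the picket held tipped from (283,155) to (292,218), painted face up toward the camera. The batten lies on the table behind the rack. The other two pickets, the tin, the carton and the brush are where they started. Measured: face 46° from vertical, foot at about z 273 mm, arm still.

```bash
python3 -c "
from bench import bot
print(bot.sign_off())"
```

```text
the job is handed in; nothing more can be done
None
```

The batten is flat on the table, painted side up, between the robot and the rack. The pointed picket (the −y one) is held still in the gripper, tipped for inspection. I handed the job in at about 15 s; `bot.sign_off()` reports no verdict.

- **Picket:** depth from both cameras puts its painted face about 46° from straight up, with the point end higher. Its lower end is about 273 mm above the table, and the gripper reads 15.4 mm on a 16 mm picket.
- **Batten:** its top is level at 28–29 mm. Its edge is at least 100 mm from the rack by estimate, and it is well away from the tin, carton and brush.
- **Everything else:** the other two pickets, the tin and the carton measured within a few mm of where they started. The brush looks unmoved in the pictures. Its numbers in the two checks aren't directly comparable, because I computed them differently.

No check failed. The two cameras differed by about 2–4 mm, close to their calibration.

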